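# Fetch the boxed-in anvil from the bench tray

## Robot

A 7-joint arm with a two-finger parallel gripper is mounted at the origin on the work surface. World frame = base frame: x ahead of the robot, y to its left, z up, the work surface at z = 0. Lengths are in m, angles in rad, forces in N, time in s.
With the tool pointing down it reaches from about 0.425 to 0.925 m from the base axis. Payload 6.8 kg.
Tool frame: the origin (TCP) lies on the front face of the gripper's body, between the roots of the fingers; the fingertips stand 73 mm ahead of it and the grasp point (between the pads) lies 54 mm ahead of it (env.nose_length is the distance from the TCP to the fingertips, in m); z points along the fingers, y is the line along which they close (so a half turn about z gives the same grasp; the last joint's range is limited). The gripper opens to 85 mm and grips with 20 to 120 N. Pads are 22 mm wide; open, the fingers measure 114 mm over their backs; the gripper's body (76 mm by 85 mm) begins 54 mm behind the grasp point. The pads swing forward as they close: fully open they stand 13 mm farther back than shut.
Start: joints at [-1.239, 0.477, 0.022, 1.555, -0.011, 1.109, -0.083], TCP at [0.287, 0.611, 0.304] pointing down, gripper open.
Joint ranges: [-2.96, 2.96], [-0.34, 2.1], [-1.41, 1.46], [0.24, 2.44], [-1.37, 4.51], [0.17, 1.92], [-2.96, 2.96]. Speed limits (rad/s): [2.39, 2.39, 3.14, 3.14, 3.14, 3.14, 3.14].

## Interface

Orientations are given as a unit quaternion [w, x, y, z].
In Python, from cell import env, kin, camera, calibration, job gives the robot as it stands. The module is installed in compiled form; this text tells all that it offers. Calls block until the motion is done:
- env.reach(position, orientation): joint-space move of the TCP to a pose.
- env.movel(position, velocity=0.15, rot=None, stop_force=None): straight line of the TCP; rot=None keeps the orientation; velocity is the mean speed in m/s. With stop_force (N) it stops when the force on the tool has changed by that much, and returns True; else False.
- env.goto_joints(angles): joint-space move.
- env.grip(opening, f_grip=None): finger opening in m; f_grip is the grip in N (None keeps the last); returns when the fingers have stopped.
- env.dwell(seconds).
- kin.inverse_kinematics(position, orientation): joint angles nearest the present ones, or None.
- env.get_state(): the state.
- camera(name): name is "side" or "top"; returns (picture, depth): 384x512x3 uint8, blue, green, red; 384x512 float32, m along the optical axis (not along the pixel's ray), 0 where there is no reading.
- calibration(name): a dict with "fx", "fy", "cx", "cy" (pixels), "rvec" (rotation vector, rad) and "tvec" (3), from world to camera coordinates, as OpenCV has them. Camera axes: x right, y down, z forward; pixel columns grow to the right and rows downward; lengths in m; the calibration is good to about 2 mm. A picture is of the moment at which its call begins. calibration takes no time and is no camera call.
A pose or a line that the arm cannot do raises env.PlanningError and nothing moves.
- job.job_done(): hands the job in; it is judged then, once.
The state is a dict: "time": time; "qpos": joint angles; "joint_velocities": joint speeds; "joint_torque": joint torques, N m; "tcp_pos": TCP position; "orientation": TCP orientation; "force": force on the tool from outside, world axes, zero at the start; "torque": the same for the moment, N m; "opening": finger opening in m; "gripper_force": force on a finger pad.
Only numpy, scipy, OpenCV 4.12 (cv2) and the standard library are available. Lean on these libraries where they do the work, as an engineer would, in place of code of your own. Each camera call takes 0.05 s, during which the arm holds its last target. There are 200 camera calls.

## Task

The small horn anvil on the wooden tray is boxed in by the amber jar, the tin and the squeeze bottle, so stand all three upright on the cork mat at the side, then lift the anvil out and stand it in the middle of the round steel bench plate. When it stands there, put the jar, the tin and the bottle back upright, each on the very spot on the tray where it stood at the start. Do not drop or tip anything, and leave the wire spool and the brush on the tray undisturbed.

Things in the scene. Friction and masses are not known exactly. Their poses are not given: they have to be found in the camera images.
- jar_mid (a point): Amber glass jar with a black screw cap, upright. Round, diameter 58 up to 77 mm above its underside, then narrowing to a cap of diameter 53; 104 mm tall, about 0.24 kg. The point is on its axis half-way up (52 mm above its underside); z up. In one of the three places round the anvil, a few mm from its foot; fingers have room only at its upper part, above the anvil.
- tin_mid (a point): Plain bare-metal tin with a flat lid, standing upright. Round, diameter 59, 90 mm tall, about 0.30 kg. The point is on its axis half-way up (45 mm above its underside); z up. One of the three places round the anvil; take it by its upper part, above the anvil's height.
- bottle_mid (a point): White plastic squeeze bottle (rigid here) with a grey short cone nozzle, standing upright. Round, diameter 56 up to 80 mm above its underside, then a shoulder and nozzle; 106 mm tall overall, about 0.20 kg. The point is on its axis half-way up (53 mm above its underside); z up. One of the three places round the anvil; take its straight wall, above the anvil's height.
- anvil_mid (a point): Steel horn anvil, 45 mm tall, 115 mm long, about 0.55 kg. The point is half-way up (22.5 mm above its underside) over the middle of its foot; z up, y along its length (round horn at +y), x across. Grip it across (along x) by the bright head: 24 mm wide, 56 long, 26 to 45 mm above the underside; the foot is 38 mm wide, 10 thick. It stands on the tray, length along the tray's y.
- plate_top (a point): Round dark steel bench plate, diameter 160, 25 mm thick, on a round wooden stump slice of diameter 194 and 40 mm thick. Fixed. The point is the centre of the plate's upper face, 65 mm above the bench. Left or right of the tray.
- mat_top (a point): Cork mat lying fixed on the bench, 250 mm long (its x) by 130 mm wide (its y), 4 mm thick. The point is the centre of its upper face. Free of things at the start, with room for the three in a row along its x, about 80 mm apart. On the other side from the plate.
- tray: Shallow plywood tray fixed on the bench, 220 mm (its x, away from the robot) by 320 mm (its y). Origin: middle of its underside; floor 8 mm thick, rim 26 mm high and 10 mm thick. Two of jar, tin, bottle stand on the robot's side of the anvil, side by side along its y (axes about 74 mm apart), the third beyond it. Above the anvil's top there is room beside each for fingers closing along the tray's x.
- spool_mid (a point): Wire spool with wooden flanges, diameter 54, 34 mm tall, standing in the -y end of the tray. The point is its centre. Not to be moved.
- brush_mid (a point): Small hand brush about 150 mm long, lying in the +y end of the tray. The point is near its middle. Not to be moved.
Things that resemble listed ones, but are neither listed nor needed, are in the scene too. Leave any blue look-alike of the part that bears bottle_mid alone.

How it is judged:
By the outcome, as a careful person would: the job done as asked, in the order asked, and still so for the second after the job is handed in, with the robot touching nothing.
It also fails if it takes over 138 s, if anything falls off the work surface, if the arm or the gripper's body presses on something with over 40 N, if the wrist force passes 120 N, or if a joint passes its speed limit or range.

## Working session

There is one attempt and no reset: what is moved stays moved. The work goes in short steps, each a Python script; the robot and the scene stay as the last script left them, time stands still between calls to the robot, and variables do not carry over. Pictures are saved under pics/ and viewed, at most 14 in all, crops included, and the job is handed in when it is done.

```bash
mkdir -p pics; python3 - <<'E'
from cell import env,camera,calibration
import cv2,numpy as np
for n in("top","side"):
    p,d=camera(n); cv2.imwrite(f"pics/{n}0.png",p); np.savez(f"{n}0.npz",p=p,d=d)
    print(n,calibration(n))
s=env.get_state();print(s["time"],s["opening"],s["tcp_pos"],s["orientation"],s["force"])
E
```

```text
top {'fx': 377.95359866455965, 'fy': 377.95359866455965, 'cx': 250.65023535482663, 'cy': 198.9302943432163, 'rvec': array([ 2.21772198, -2.18967828,  0.08664602]), 'tvec': array([-0.02047259,  0.59601569,  0.97278797])}
side {'fx': 375.29904340565577, 'fy': 375.29904340565577, 'cx': 253.16065229211077, 'cy': 188.82272050396276, 'rvec': array([ 2.35870517, -0.43265717,  0.19513209]), 'tvec': array([-0.56555732,  0.22629066,  1.00152636])}
0.1 0.08502848891410748 [0.28717904 0.61041765 0.30304362] [-1.16842421e-04  2.18079798e-01  9.75930613e-01 -7.91868737e-04] [ 0.62324104 -0.19170409  0.54523182]
```

View pics/top0.png

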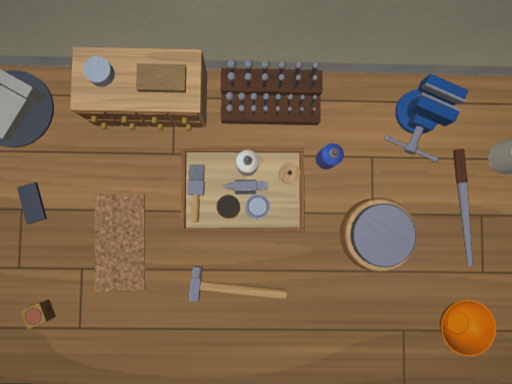

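View pics/side0.png

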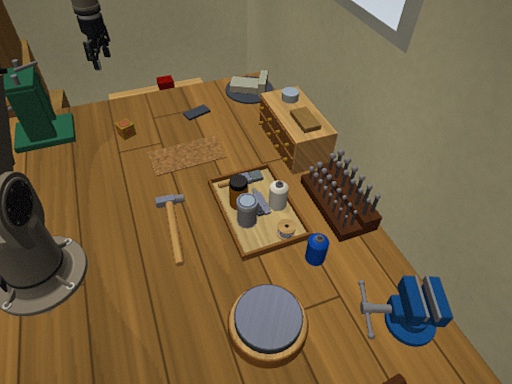

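The top view shows the jar (black cap) at (228,206), the tin at (257,207), the white bottle at (247,161), the anvil at (245,186), the spool at (289,173), the brush at (196,192), the mat at (120,243) and the plate at (383,235).

- **Bottles:** the white one at (247,161) fits, because it stands in the tray. The blue one at (330,155) is the look-alike.
- **Tins:** the one in the tray at (257,207) fits. The one on the cabinet at (97,69) does not.

```bash
cat > h.py <<'E'
import numpy as np,cv2
from cell import env,kin,camera,calibration
from scipy.optimize import least_squares
def cloud(n,d):
    c=calibration(n);R=cv2.Rodrigues(c["rvec"])[0];v,u=np.mgrid[:384,:512]
    P=np.stack([(u-c["cx"])/c["fx"]*d,(v-c["cy"])/c["fy"]*d,d],-1)
    return (P-c["tvec"])@R
def project(n,X):
    c=calibration(n);return cv2.projectPoints(np.array(X,float).reshape(-1,3),c["rvec"],c["tvec"],np.array([[c["fx"],0,c["cx"]],[0,c["fy"],c["cy"]],[0,0,1.]]),None)[0][:,0]
def circ(W,xy,r,zlo,zhi):
    m=(np.hypot(W[...,0]-xy[0],W[...,1]-xy[1])<r)&(W[...,2]>zlo)&(W[...,2]<zhi)
    Q=W[m]
    if len(Q)<8: return None
    c,rr=cv2.minEnclosingCircle(Q[:,:2].astype(np.float32));return np.round([*c,rr,*Q.mean(0),np.median(Q[:,2]),len(Q)],4)
E
python3 - <<'E'
from h import *
np.set_printoptions(suppress=True,precision=4)
z=np.load("top0.npz");p,d=z["p"],z["d"];W=cloud("top",d)
s=np.load("side0.npz");Ws=cloud("side",s["d"])
px=dict(jar=(228,206),tin=(257,207),bot=(247,161),anv=(245,186),spool=(289,173),mat=(120,243),plate=(383,235),brush=(196,192))
for k,(u,v) in px.items(): print(k,W[v,u])
for k,zl,zh,r in(("jar",.100,.125,.045),("tin",.088,.11,.045),("bot",.105,.125,.04),("bot",.05,.125,.045),("spool",.035,.055,.045),("plate",.055,.08,.12),("plate",.03,.08,.14)):
    u,v=px[k];print(k,circ(W,W[v,u],r,zl,zh),"side",circ(Ws,W[v,u],r,zl,zh))
# anvil head
t=W[186,245];m=(W[...,2]>.045)&(W[...,2]<.06)&(np.hypot(W[...,0]-t[0],W[...,1]-t[1])<.07)
im=m.astype(np.uint8);Q=W[m];print("anvil",len(Q),cv2.minAreaRect(Q[:,:2].astype(np.float32)))
# mat via colour/height
m=(W[...,2]>.0)&(np.hypot(W[...,0]-W[243,120][0],W[...,1]-W[243,120][1])<.16)
for a in([97,196],[144,196],[144,290],[96,290]):print("matc",W[a[1],a[0]])
# tray rim
m=(W[...,2]>.018)&(W[...,2]<.034)&(np.abs(W[...,0]-t[0])<.15)&(np.abs(W[...,1]-t[1])<.2)
n,l=cv2.connectedComponents(m.astype(np.uint8));k=np.argmax(np.bincount(l[l>0]));Q=W[l==k]
print("tray",len(Q),cv2.minAreaRect(Q[:,:2].astype(np.float32)),np.median(Q[:,2]))
c=p[140:300,80:310];cv2.imwrite("pics/crop1.png",cv2.resize(c,None,fx=3.4,fy=3.4,interpolation=2))
E
```

```text
jar [0.5735 0.0426 0.1106]
tin [ 0.5723 -0.0265  0.1011]
bot [ 0.6815 -0.001   0.1095]
anv [0.6266 0.0026 0.0539]
spool [ 0.6623 -0.1095  0.0463]
mat [0.477  0.327  0.0046]
plate [ 0.5079 -0.342   0.0692]
brush [0.6113 0.1283 0.0323]
jar [  0.5716   0.0352   0.0358   0.5749   0.0436   0.1121   0.1122 397.    ] side [  0.5773   0.0346   0.0349   0.5734   0.0392   0.1113   0.1124 234.    ]
tin [  0.5764  -0.0198   0.0367   0.5756  -0.0265   0.0992   0.0992 501.    ] side [  0.575   -0.0197   0.0385   0.5741  -0.029    0.0984   0.0989 334.    ]
bot [ 0.687  -0.001   0.0088  0.6859 -0.0011  0.1089  0.1083 33.    ] side [ 0.6853 -0.0053  0.01    0.6855 -0.0042  0.1096  0.1087 18.    ]
bot [  0.6748  -0.0019   0.0386   0.6807  -0.0012   0.0911   0.0942 468.    ] side [  0.6749  -0.0008   0.0385   0.6787  -0.0132   0.0832   0.0892 375.    ]
spool [  0.6656  -0.1104   0.0271   0.6655  -0.1099   0.0424   0.0424 346.    ] side [  0.6664  -0.1095   0.0287   0.6655  -0.1117   0.0425   0.0427 238.    ]
plate [   0.5093   -0.3455    0.0801    0.509    -0.3442    0.0658    0.0659
 3220.    ] side [   0.5087   -0.3463    0.0806    0.5064   -0.3515    0.0657    0.0657
 3676.    ]
plate [   0.5093   -0.3449    0.096     0.5095   -0.3364    0.0593    0.0651
 4339.    ] side [   0.5088   -0.3469    0.0961    0.5016   -0.361     0.0588    0.0651
 5067.    ]
anvil 377 ((0.6292347311973572, 0.007552109658718109), (0.08910774439573288, 0.10677993297576904), 40.44778060913086)
matc [0.5993 0.3909 0.0043]
matc [0.6011 0.2691 0.0006]
matc [0.3554 0.2623 0.0005]
matc [0.3551 0.3851 0.0041]
tray 1627 ((0.6222884654998779, 0.009061262011528015), (0.22044706344604492, 0.32022523880004883), 0.9294252991676331) 0.025975866739998972
```

View pics/crop1.png

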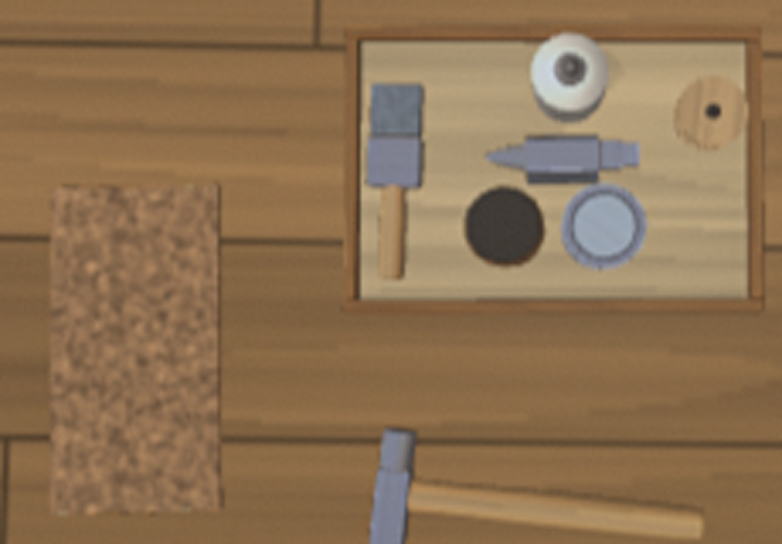

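The crop confirms the things round the anvil in the tray: the white bottle at crop (569,75), the jar's black cap at (504,226), the tin at (604,226) and the anvil head at about (562,159), with the mat clear. Next I'll refine the centres, check how far the fingers extend and check IK.

```bash
cat >> h.py <<'E'
def quat(phi,flip=0):  # tool down, fingers closing along angle phi from world x
    a=(phi+np.pi/2)/2+flip*np.pi/2; return [0,np.cos(a),np.sin(a),0]
E
python3 - <<'E'
from h import *
np.set_printoptions(suppress=True,precision=4)
for n in("top","side"):
    z=np.load(n+"0.npz");W=cloud(n,z["d"])
    for k,c,r,zl in(("jar",(.574,.0415),.034,.106),("tin",(.5745,-.0305),.034,.094),("bot",(.686,-.0025),.015,.104),("bot",(.682,-.0025),.034,.09)):
        print(n,k,circ(W,c,r,zl,.125))
    m=(np.hypot(W[...,0]-.287,W[...,1]-.611)<.09)&(W[...,2]>.15)&(W[...,2]<.4)
    if m.any(): print(n,"tips: lowest z",np.percentile(W[m][:,2],[0,1,5]),m.sum())
print(env.nose_length)
for nm,P,ph in(("jar",[.574,.0415,.131],0),("bot",[.686,-.0025,.131],0),("mat1",[.398,.325,.13],np.pi/2),("mat3",[.558,.328,.13],np.pi/2),("plate",[.509,-.3455,.12],0),("high",[.574,.04,.26],0)):
    for f in(0,1):
        q=kin.inverse_kinematics(P,quat(ph,f));print(nm,f,None if q is None else np.array(q))
E
```

```text
top jar [  0.5751   0.0438   0.0272   0.575    0.044    0.1122   0.1123 393.    ]
top tin [  0.576   -0.0267   0.0304   0.5756  -0.0267   0.0992   0.0992 497.    ]
top bot [ 0.6877 -0.0014  0.0103  0.6867 -0.0013  0.1079  0.1067 42.    ]
top bot [  0.6861  -0.0011   0.0273   0.6855  -0.0015   0.0969   0.0958 356.    ]
side jar [  0.575    0.0435   0.0283   0.5743   0.0411   0.1123   0.1126 208.    ]
side tin [  0.5755  -0.0272   0.031    0.5748  -0.0296   0.0991   0.0991 288.    ]
side bot [ 0.6841 -0.0031  0.0108  0.6848 -0.0041  0.1086  0.1077 22.    ]
side bot [  0.6859  -0.0028   0.0271   0.683   -0.0074   0.0971   0.0957 180.    ]
side tips: lowest z [0.2422 0.2481 0.2587] 974
0.0726
jar 0 [-0.5226  0.5775  0.4521  1.9534 -0.3819  0.6945  0.1632]
jar 1 [-0.0396  0.5408 -0.1822  1.9195  0.1463  0.694   2.8325]
bot 0 [-0.4469  0.7456  0.5386  1.6777 -0.4801  0.8534  0.2966]
bot 1 [ 0.043   0.6844 -0.1893  1.6392  0.1614  0.8333  2.9282]
mat1 0 [-0.7891  0.4602 -0.0211  2.0734  0.0164  0.6082  0.7494]
mat1 1 [-1.2455  0.5234  0.559   2.1032 -0.4629  0.6356 -1.9379]
mat3 0 [-0.629   0.6266  0.0018  1.7521 -0.0015  0.7629  0.9443]
mat3 1 [-1.0292  0.7052  0.5768  1.7816 -0.5107  0.8084 -1.7708]
plate 0 [-0.0008  0.7215  0.7014  1.8715 -0.6441  0.7893  1.0509]
plate 1 [-0.2668  1.0883  1.2579  1.8865 -1.1707  1.1557 -1.6849]
high 0 [-0.6003  0.3972  0.544   1.8718 -0.2505  0.9403  0.0583]
high 1 [-0.1466  0.3614 -0.0394  1.8413  0.0173  0.9391  2.9479]
```

```bash
cat >> h.py <<'E'
T=np.deg2rad(0.93); MC=np.array([.4777,.3268]); MU=np.array([np.cos(.024),np.sin(.024)])
TR=dict(jar=(.575,.0437),tin=(.5757,-.027),bot=(.686,-.002))
MT={k:tuple(MC+s*.08*MU) for k,s in(("jar",-1),("tin",0),("bot",1))}
HI=.235
def say(t):
    s=env.get_state();print(t,"t=%.1f"%s["time"],"open=%.4f"%s["opening"],"pad=%.0f"%s["gripper_force"],"tcp",np.round(s["tcp_pos"],4),"F",np.round(s["force"],1))
def pick(xy,z,phi,op=.072,f=45,hi=HI,name=""):
    env.reach([*xy,hi],quat(phi)); env.grip(op)
    env.movel([*xy,z],.15); env.grip(.0,f); say("grip "+name)
    env.movel([*xy,hi],.2); say("lift")
def place(xy,z,phi,op=.072,hi=HI,name=""):
    env.reach([*xy,hi],quat(phi)); env.movel([*xy,z+.012],.2)
    hit=env.movel([*xy,z-.003],.03,stop_force=5); say("down %s %s"%(name,hit))
    env.grip(op); env.movel([*xy,hi],.2); say("released")
E
python3 - <<'E'
from h import *
pick(TR["jar"],.125,T,name="jar")
place(MT["jar"],.121,np.pi/2,name="jar")
p,d=camera("side");cv2.imwrite("pics/s1.png",p);np.savez("side1.npz",p=p,d=d)
W=cloud("side",d);print(MT["jar"],circ(W,MT["jar"],.04,.102,.125))
E
```

```text
grip jar t=3.8 open=0.0563 pad=48 tcp [0.5756 0.0437 0.1263] F [-1.3 -0.5  6.3]
lift t=4.5 open=0.0568 pad=48 tcp [0.5743 0.044  0.2341] F [ 0.4  0.1 -1.9]
down jar True t=6.9 open=0.0567 pad=49 tcp [0.3982 0.3251 0.1221] F [-0.4 -0.5  5.9]
released t=7.9 open=0.0718 pad=0 tcp [0.3972 0.3245 0.2342] F [-1.   0.   0.5]
(np.float64(0.39772303889410127), np.float64(0.3248801843146916)) [3.970e-01 3.236e-01 2.910e-02 3.981e-01 3.206e-01 1.080e-01 1.081e-01
 1.560e+02]
```

View pics/s1.png

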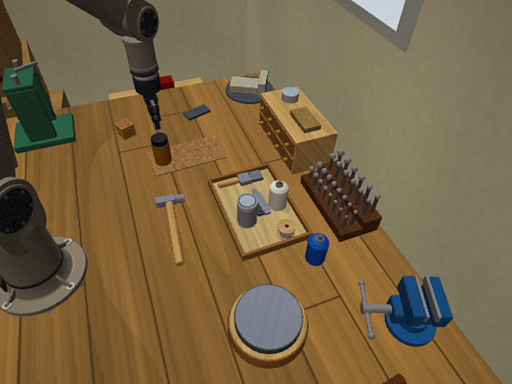

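The jar stands upright on the mat's near end at about (161,150), and the tray is otherwise unchanged. Its top measures 0.108 m, which is correct. Next come the tin and the bottle.

```bash
sed -i 's/,.15); env.grip(.0,f)/,.1); env.grip(.0,f)/; s/hi\],.2); say("lift")/hi],.12); say("lift")/; s/hi\],.2); say("released")/hi],.15); say("released")/' h.py
python3 - <<'E'
from h import *
pick(TR["tin"],.122,T,name="tin"); place(MT["tin"],.118,np.pi/2,name="tin")
pick(TR["bot"],.125,T,name="bot"); place(MT["bot"],.121,np.pi/2,name="bot")
env.reach([.5,.2,.35],quat(np.pi/2))
np.set_printoptions(suppress=True,precision=4)
for n in("top","side"):
    p,d=camera(n);cv2.imwrite(f"pics/{n}2.png",p);np.savez(n+"2.npz",p=p,d=d);W=cloud(n,d)
    for k,zl in(("jar",.102),("tin",.09),("bot",.10)):print(n,k,np.array(MT[k]),circ(W,MT[k],.036,zl,.125))
    m=(W[...,2]>.046)&(W[...,2]<.06)&(np.hypot(W[...,0]-.627,W[...,1]-.003)<.08);Q=W[m]
    print("anvil",len(Q),Q.mean(0),cv2.minAreaRect(Q[:,:2].astype(np.float32)))
p=cv2.imread("pics/top2.png");c=p[140:300,80:310];cv2.imwrite("pics/crop2.png",cv2.resize(c,None,fx=3.4,fy=3.4,interpolation=2))
E
```

```text
grip tin t=11.2 open=0.0584 pad=48 tcp [ 0.5761 -0.027   0.1228] F [-2.2  0.8  5.9]
lift t=12.3 open=0.0580 pad=49 tcp [ 0.5752 -0.0269  0.2342] F [ 0.8 -0.1 -2.1]
down tin True t=14.8 open=0.0578 pad=49 tcp [0.4782 0.3269 0.1187] F [ 0.2 -0.8  5. ]
released t=16.0 open=0.0718 pad=0 tcp [0.4772 0.3265 0.2341] F [ 0.4  0.  -0.8]
grip bot t=19.2 open=0.0545 pad=48 tcp [ 0.6863 -0.002   0.126 ] F [-1.6 -1.   4.8]
lift t=20.3 open=0.0546 pad=48 tcp [ 0.6855 -0.0018  0.234 ] F [-0.7  0.5 -2.6]
down bot True t=22.7 open=0.0549 pad=49 tcp [0.5581 0.3289 0.1218] F [-0.1 -0.8  5.3]
released t=23.9 open=0.0722 pad=0 tcp [0.5571 0.3285 0.234 ] F [-0.  -0.1 -1.1]
top jar [0.3977 0.3249] None
top tin [0.4777 0.3268] None
top bot [0.5577 0.3287] [ 0.5571  0.3269  0.0108  0.5574  0.3267  0.104   0.1032 45.    ]
anvil 353 [ 0.6298 -0.0045  0.0528] ((0.6306251883506775, 0.0013260245323181152), (0.023281298577785492, 0.10893653333187103), 0.8590267300605774)
side jar [0.3977 0.3249] [  0.3997   0.3246   0.0291   0.3981   0.3206   0.1081   0.1083 156.    ]
side tin [0.4777 0.3268] [  0.4784   0.3259   0.0312   0.4779   0.3234   0.0951   0.095  175.    ]
side bot [0.5577 0.3287] [ 0.5545  0.325   0.0109  0.5567  0.3252  0.1048  0.1035 18.    ]
anvil 204 [ 0.6291 -0.0089  0.0527] ((0.629833459854126, -0.0024018362164497375), (0.0253794863820076, 0.10559804737567902), 2.4627623558044434)
```

View pics/crop2.png

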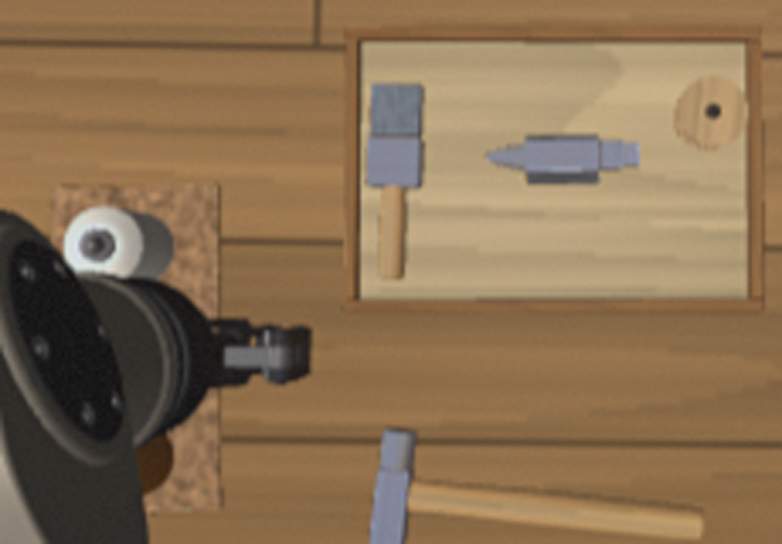

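View pics/side2.png

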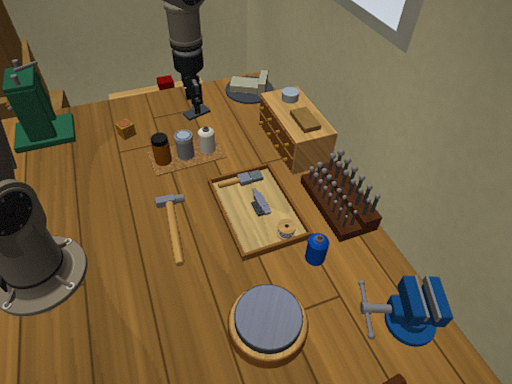

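All three stand upright in a row on the mat at about (161,149), (184,145) and (206,140) in the side view. The anvil is now free, with its foot at crop u 527–598. I'll compute the middle of its foot and then move it.

```bash
python3 - <<'E'
from h import *
np.set_printoptions(suppress=True,precision=4)
for n in("top","side"):
    W=cloud(n,np.load(n+"2.npz")["d"])
    near=(abs(W[...,0]-.63)<.03)&(abs(W[...,1])<.075)
    for nm,m in(("foot",near&(W[...,2]>.013)&(W[...,2]<.021)),("head",near&(W[...,2]>.0505)&(W[...,2]<.056)&(abs(abs(W[...,0]-.630)-.0085)<.004)),("all",near&(W[...,2]>.03))):
        Q=W[m];print(n,nm,len(Q),Q.min(0),Q.max(0),np.percentile(Q[:,1],[3,97]))
# rays: foot ends in the top image at foot-top height
c=calibration("top");R=cv2.Rodrigues(c["rvec"])[0];C=-R.T@c["tvec"]
for u,v,z in((234.65,193.3,.018),(255.5,193.3,.018),(234.65,186.5,.053),(255.5,186.5,.053),(222.3,185.6,.048),(267.7,185,.05)):
    r=R.T@np.array([(u-c["cx"])/c["fx"],(v-c["cy"])/c["fy"],1]);print(u,v,C+r*(z-C[2])/r[2])
E
```

```text
top foot 91 [ 0.6013 -0.0664  0.0132] [0.6518 0.0288 0.0209] [-0.024   0.0284]
top head 171 [ 0.6187 -0.0533  0.0505] [0.6425 0.0354 0.0559] [-0.0505  0.0303]
top all 380 [ 0.6173 -0.0533  0.0334] [0.6425 0.0588 0.0577] [-0.0505  0.0508]
side foot 50 [ 0.6083 -0.0283  0.0135] [0.6315 0.0325 0.021 ] [-0.0273  0.0272]
side head 99 [ 0.6176 -0.0549  0.0506] [0.6425 0.0295 0.0559] [-0.0528  0.0283]
side all 233 [ 0.6165 -0.0549  0.0358] [0.6429 0.0581 0.0569] [-0.053   0.0445]
234.65 193.3 [0.6104 0.0292 0.018 ]
255.5 193.3 [ 0.6111 -0.0254  0.018 ]
234.65 186.5 [0.6251 0.0287 0.053 ]
255.5 186.5 [ 0.6258 -0.024   0.053 ]
222.3 185.6 [0.6274 0.0601 0.048 ]
267.7 185 [ 0.6304 -0.055   0.05  ]
```

```bash
python3 - <<'E'
from h import *
np.set_printoptions(suppress=True,precision=4)
pick((.630,.0015),.095,T,op=.06,f=80,hi=.25,name="anvil")
place((.509,-.346),.152,T,op=.06,hi=.28,name="anvil")
env.reach([.5,-.1,.35],quat(T))
for n in("top","side"):
    p,d=camera(n);cv2.imwrite(f"pics/{n}3.png",p);np.savez(n+"3.npz",p=p,d=d);W=cloud(n,d)
    near=(abs(W[...,0]-.509)<.05)&(abs(W[...,1]+.346)<.075)
    Q=W[near&(W[...,2]>.09)&(W[...,2]<.125)];print(n,Q.min(0),Q.max(0),np.percentile(Q[:,2],90),cv2.minAreaRect(Q[:,:2].astype(np.float32)))
    Q=W[near&(W[...,2]>.071)&(W[...,2]<.08)];print("foot",len(Q),np.percentile(Q,[3,97],axis=0))
E
```

```text
grip anvil t=28.2 open=0.0230 pad=80 tcp [0.63   0.0015 0.0955] F [-1.4  0.7  5.7]
lift t=29.6 open=0.0230 pad=79 tcp [0.6295 0.0016 0.2491] F [-0.7 -1.  -6.5]
down anvil True t=32.2 open=0.0227 pad=80 tcp [ 0.5094 -0.3462  0.1525] F [-0.9  0.6  5.7]
released t=33.6 open=0.0599 pad=0 tcp [ 0.5087 -0.3455  0.2791] F [-0.2  0.7 -0.1]
top [ 0.5004 -0.4029  0.0998] [ 0.5218 -0.3653  0.1151] 0.11287867615317712 ((0.5110889077186584, -0.38407865166664124), (0.021319974213838577, 0.03756286948919296), 0.20132789015769958)
foot 6 [[ 0.526  -0.3703  0.0723]
 [ 0.5281 -0.3611  0.0779]]
side [ 0.4968 -0.402   0.0903] [ 0.5224 -0.2886  0.1144] 0.11193743494061167 ((0.5093252062797546, -0.3452463448047638), (0.02433108724653721, 0.11340128630399704), 1.8083440065383911)
foot 103 [[ 0.4903 -0.3729  0.0714]
 [ 0.5021 -0.3195  0.0797]]
```

View pics/side3.png

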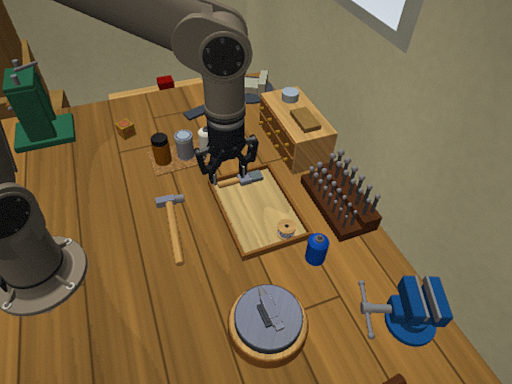

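View pics/top3.png

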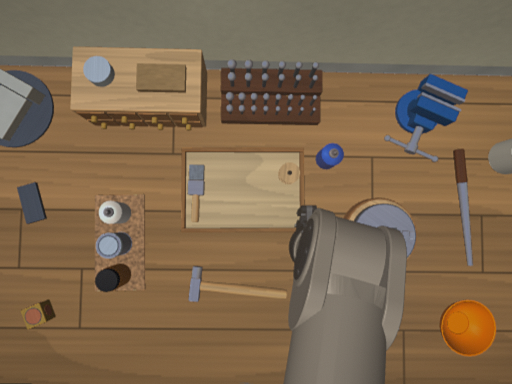

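The anvil stands upright at the middle of the plate. It measures (0.509, −0.345), against a plate centre of (0.509, −0.346). In the top view the bottle, tin and jar stand on the mat at (111,212), (109,245) and (107,280). Now I'll put all three back.

```bash
python3 - <<'E'
from h import *
np.set_printoptions(suppress=True,precision=4)
for k,z in(("bot",.125),("tin",.122),("jar",.125)):
    pick(MT[k],z-.004,np.pi/2,name=k); place(TR[k],z,T,name=k)
env.reach([.4,.35,.35],quat(np.pi/2))
for n in("top","side"):
    p,d=camera(n);cv2.imwrite(f"pics/{n}4.png",p);W=cloud(n,d);W0=cloud(n,np.load(n+"0.npz")["d"])
    for k,r,zl in(("jar",.034,.106),("tin",.034,.094),("bot",.034,.09)):
        print(n,k,circ(W0,TR[k],r,zl,.125)[:5],circ(W,TR[k],r,zl,.125)[:5])
    print("spool",circ(W0,(.6656,-.1104),.045,.035,.055)[:5],circ(W,(.6656,-.1104),.045,.035,.055)[:5])
E
```

```text
grip bot t=38.2 open=0.0544 pad=49 tcp [0.5582 0.329  0.122 ] F [-0.2  0.1  5.3]
lift t=39.3 open=0.0547 pad=48 tcp [0.5571 0.3285 0.234 ] F [-0.1  0.4 -3.4]
down bot True t=41.7 open=0.0545 pad=49 tcp [ 0.6865 -0.0019  0.126 ] F [-1.1 -0.8  5.8]
released t=42.9 open=0.0721 pad=0 tcp [ 0.6854 -0.0017  0.234 ] F [-0.1  1.1 -1.5]
grip tin t=46.2 open=0.0583 pad=48 tcp [0.4781 0.3271 0.1188] F [-0.5 -0.5  6.3]
lift t=47.3 open=0.0582 pad=49 tcp [0.4772 0.3266 0.2342] F [ 0.1  0.1 -2.3]
down tin True t=49.8 open=0.0582 pad=49 tcp [ 0.5765 -0.0268  0.1227] F [-1.6 -0.1  6.4]
released t=51.0 open=0.0720 pad=0 tcp [ 0.5752 -0.0267  0.2342] F [ 0.6 -0.3  0.1]
grip jar t=54.2 open=0.0565 pad=48 tcp [0.398  0.3251 0.1218] F [-1.2 -1.3  5.3]
lift t=55.3 open=0.0566 pad=48 tcp [0.3973 0.3246 0.2343] F [-0.3 -0.8 -1.4]
down jar True t=57.6 open=0.0567 pad=49 tcp [0.5755 0.0439 0.1258] F [-1.6  0.4  7.7]
released t=58.8 open=0.0718 pad=0 tcp [0.5744 0.044  0.2342] F [-0.  -0.5 -1. ]
top jar [0.5751 0.0438 0.0272 0.575  0.044 ] [0.5757 0.0441 0.0273 0.5756 0.044 ]
top tin [ 0.576  -0.0267  0.0304  0.5756 -0.0267] [ 0.5765 -0.0267  0.0302  0.5766 -0.0266]
top bot [ 0.6861 -0.0011  0.0273  0.6855 -0.0015] [ 0.6868 -0.0024  0.0275  0.6858 -0.0014]
spool [ 0.6656 -0.1104  0.0271  0.6655 -0.1099] [ 0.6656 -0.1103  0.0272  0.6656 -0.1101]
side jar [0.575  0.0435 0.0283 0.5743 0.0411] [0.5747 0.0444 0.0283 0.5748 0.0414]
side tin [ 0.5755 -0.0272  0.031   0.5748 -0.0295] [ 0.5766 -0.0277  0.0318  0.5758 -0.0294]
side bot [ 0.6859 -0.0028  0.0271  0.683  -0.0074] [ 0.6847 -0.003   0.028   0.6836 -0.0072]
spool [ 0.6664 -0.1095  0.0287  0.6655 -0.1117] [ 0.6654 -0.1105  0.0284  0.6655 -0.1117]
```

View pics/top4.png

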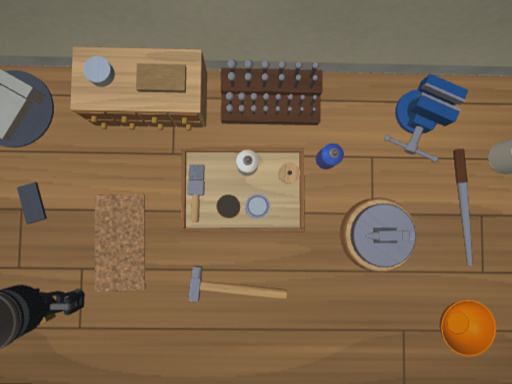

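View pics/side4.png

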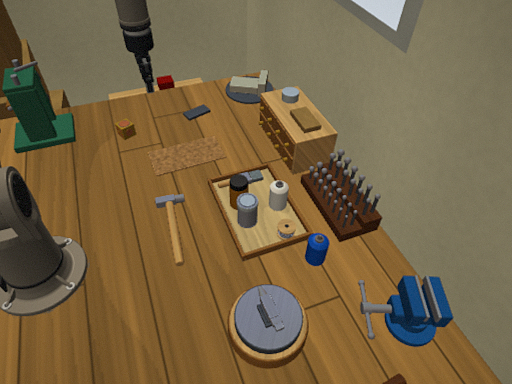

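The jar (228,206), tin (257,207) and bottle (247,161) stand within about 1 mm of where they started. The anvil is mid-plate at (383,235), the spool and brush are undisturbed, and the arm is clear of everything.

```bash
python3 -c "
from cell import job;print(job.job_done())"
```

```text
the job is handed in; nothing more can be done
None
```

The job is done and handed in at about 60 s of the 138 s allowed: the anvil stands in the middle of the bench plate, and the jar, tin and bottle are back upright within about 1 mm of their starting spots, with the spool and brush undisturbed.

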